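# Click both sliding stops in beside the mended bowl

## Robot

A 6-joint arm with a two-finger parallel gripper is mounted at the origin on the work surface; the furniture and walls round the work are solid. World frame = base frame: x ahead of the robot, y to its left, z up, the work surface at z = 0. Lengths are in m, angles in degrees, forces in N, time in s.
With the tool pointing down it reaches from about 0.35 to 0.875 m from the base axis. Payload 4.2 kg.
Tool frame: the origin (TCP) lies midway between the tips of the shut fingers; the grasp point (between the pads) lies 19 mm behind it; z points along the fingers, y is the line along which they close (so a half turn about z gives the same grasp; the last joint's range is limited). The gripper opens to 87 mm and grips with 3 to 60 N. Pads are 19 mm wide; open, the fingers measure 117 mm over their backs; the gripper's body (75 mm by 190 mm) begins 51 mm behind the grasp point.
Start: joints at [-59.152, 22.042, 0.453, 0, -68.411, -14.817], TCP at [0.173, -0.601, 0.223] pointing down, gripper open.
Joint ranges: [-179.83, 179.83], [-69.29, 118.12], [-61.27, 80.66], [-181.25, 117.63], [-171.15, -9.14], [-177.46, 177.46]. Speed limits (degrees/s): [159.86, 159.86, 180, 180, 180, 180].

## Interface

Orientations are given as a 3x3 rotation matrix whose columns are the frame's x, y, z axes.
In Python, from station import * gives the robot as it stands. The module is installed in compiled form; this text tells all that it offers.
- The arm moves only by the tool servo_tool, never from a script. Its argument "deltas" is a list of rows, each an object of numbers: "tx", "ty", "tz": the shift along the tool's x, y, z in mm; "ax", "ay", "az": the turn, a rotation vector about the tool's x, y, z in rad; "claw": the finger opening in mm, from 0 to 87. In form: [{"tx": .., "ty": .., "tz": .., "ax": .., "ay": .., "az": .., "claw": ..}, ...]. A call has 1 to 12 rows; each row is the pose to reach, as a shift and turn from the pose commanded when the call began, along the tool's axes at that moment; what a row does not reach only later rows make up. A row lasts 1/12 s, in which the tool goes at most 41.7 mm and 7.16 degrees, less where a joint would pass 70% of its speed; a pose out of reach is approached as far as the arm can. A call with a gripper value outside its range is refused whole. The fingers move at their own pace and stop on an object; the grip force is fixed at half the most. Time passes only in rows, so rows that repeat a pose let the fingers close. It gives the time, the measured TCP pose, the force, the opening and the grip force at its end, in the units of the state.
- sense(): the state, without advancing time (a new reading comes with each control period).
- capture(name): name is "side" or "top" or "wrist"; returns the picture (420x560x3 uint8, blue, green, red); there is no depth.
- calibration(name): a dict with "fx", "fy", "cx", "cy" (pixels), "cam_to_world" (4x4, takes a point from camera to world coordinates); the wrist camera has in their place "hand_eye" (4x4, takes a point from camera to tool coordinates, whose origin is the TCP and whose axes are the flange's). Camera axes: x right, y down, z forward; pixel columns grow to the right and rows downward; lengths in m; the calibration is good to about 2 mm. A picture is of the moment at which its call begins: read the wrist's pose just before it. calibration takes no time and is no camera call.
- finish_job(): hands the job in; it is judged then, once.
Trained networks look in the newest picture that a camera, given by its name, has taken for a name from the list of things; names that differ only in an ending like _2 or _b are one class to them, and where a whole thing is asked for, a point or a joint stands for the part that bears it (a point fixed in the world has none). Each returns a list of dicts, best first, with "confidence" (0 to 1); they miss things now and then, are a little off and sometimes report something else, mostly with a low value. They report only what shows in the picture. A call takes as long as a camera call.
- recognise(label, camera): "xyz" ([x, y, z] in m, in the coordinates of the camera as it stood for that picture, good to about 4 mm: the middle of the surface that is visible of it).
- trace(label, camera): "mask" (420x560 bool, what is visible of it).
The state is a dict: "time_s": time; "joints": joint angles; "joint_velocities": joint speeds; "effort": joint torques, N m; "tcp_pos": TCP position; "ee_rot": TCP orientation; "wrist_force": force on the tool from outside, world axes, zero at the start; "moment": the same for the moment, N m; "gripper_width": opening from 0.0 (shut) to 1.0 (fully open); "gripper_force": force on a finger pad.
Only numpy, scipy, OpenCV 4.12 (cv2) and the standard library are available. Lean on these libraries where they do the work, as an engineer would, in place of code of your own. Each camera call takes 0.05 s, during which the arm holds its last target. There are 200 camera calls.

## Task

The mended bowl has to be fenced in on the holding board while its lacquer cures. Push each of the two sliding stops along the rail towards the bowl, only with the fingers against its outer face, until it clicks into its notch in the rail, and leave both resting in their notches without pushing past them. Pinch or lift nothing, keep off the stops' cork-lined inner faces, do not touch or shift the bowl, and leave the things lying round about where they are.

Things in the scene. Friction and masses are not known exactly. Their poses are not given: they have to be found in the camera images.
- jig: Fixed light-wood board, 170 (x) x 350 (y) x 12 mm, flat on the table; origin: centre of its underside. An aluminium rail 24 mm wide, top 32 mm over the table, runs along board y (-165 to +165 mm) at board x = +55. Two sliding stops ride on it, one each side of the bowl; two 12 mm wide notches cross its top at board y = +70 and -70, one per stop.
- left_stop (a joint): Travel (m) of the left stop (at the board's +y end) towards the bowl: 0 outer end, 0.075 in its notch, 0.097 inner end (bowl shoved). Starts at 0 to 0.045, stays where left. Sliding takes 1 to 2 N (jolts to 5 N). Its sprung ball rides on the rail; within about 4 mm of the notch it drops in, draws the stop to the notch's middle and the push force dips; pushing on out of it takes about 15 N.
- right_stop (a joint): The same for the right stop (at the board's -y end), the mirror image: grows towards the bowl, 0.075 in its notch.
- left_push (a point): Push point on the left stop's flat outer face (facing board +y), 50 mm over the table, at board x = 0; moves with the stop; at board y = +86 mm when in the notch. The stop is a grey bar across the board, board x -45 to +75, 24 mm thick plus a 4 mm cork pad on its inner face, 18 to 70 mm over the table; over the rail a steel plunger head on top reaches 80 mm.
- right_push (a point): The same point on the right stop's outer face (facing board -y); at board y = -86 mm when in the notch.
- left_notch (a point): Middle of the left notch at the rail's top: board (55, 70, 32) mm, fixed. The stop is in its notch when left_push lies 16 mm further out (board +y) than this point.
- right_notch (a point): Middle of the right notch: board (55, -70, 32) mm, fixed. The stop is in it when right_push lies 16 mm further out (board -y).
- lacquer_bowl: Loose black bowl, 96 mm across the rim, 53 mm high, 150 g, standing upright on the board's middle (within 2 mm); origin at the centre of its foot. With both stops in their notches the pads stand 10 mm clear of its rim on either side. Not to be touched or shifted.
- pumice1: Loose grey pumice stone, 55 x 55 x 49 mm, bystander on the table in front of the board; origin at the centre of its underside.
- pumice2: Loose grey pumice stone, 51 x 51 x 44 mm, bystander on the table in front of the board; origin at the centre of its underside.
- yellow_tape: Loose roll of tape, 42 mm across, 18 mm high, bystander on the table behind the board; origin at the centre of its underside.

How it is judged (in metres and radians):
At the end, for the whole second after the job is handed in: Both stops rest with their balls in their notches (joint 0.075 m, within 2 mm, not moving); the bowl stands upright and at rest within 12 mm of the board's middle each way (value of joint left_stop between 0.073 and 0.077 m and velocity of joint left_stop between -0.005 and 0.005 m/s and value of joint right_stop between 0.073 and 0.077 m and velocity of joint right_stop between -0.005 and 0.005 m/s and x of lacquer_bowl in the frame of jig between -0.012 and 0.012 m and y of lacquer_bowl in the frame of jig between -0.012 and 0.012 m and angle between lacquer_bowl's own z axis and vertical below 0.1 rad and linear speed of lacquer_bowl below 0.02 m/s); the robot touches nothing.
It fails at once if the bowl is shifted by more than 6 mm or lifted (distance of lacquer_bowl from where it was at the start of the episode above 0.006 m).
It fails at once if the robot touches the bowl (contact force between any of the arm, the fingers and lacquer_bowl above 0.5 N).
It fails at once if the robot touches the cork pad on the inner face of a stop (pinched or pulled instead of pushed) (contact force between any of the arm, the fingers and left_stop_c0 above 0.5 N or contact force between any of the arm, the fingers and right_stop_c0 above 0.5 N).
It fails at once if a pumice stone or the roll of tape is moved by more than 15 mm (distance of any of pumice1, pumice2, yellow_tape from where it was at the start of the episode above 0.015 m).
It also fails if it takes over 48 s, if anything falls off the work surface, if the arm or the gripper's body presses on something with over 40 N, if the wrist force passes 120 N, or if a joint passes its speed limit or range.

## Working session

There is one attempt and no reset: what is moved stays moved. The work goes in short steps, Python scripts to look and compute and a tool call to move; the robot and the scene stay as the last step left them, time stands still between calls to the robot, and variables do not carry over. Pictures are saved under pics/ and viewed, at most 10 in all, crops included, and the job is handed in when it is done.

Besides the shell and the picture viewer there is one more tool, called after ">>>" by a JSON object that holds its "fn" and its "kwargs", one argument or row to a line. servo_tool: Moves the arm, as the interface text tells. Its arguments: {"type":"object","properties":{"deltas":{"type":"array","items":{"type":"object","properties":{"tx":{"type":"number"},"ty":{"type":"number"},"tz":{"type":"number"},"ax":{"type":"number"},"ay":{"type":"number"},"az":{"type":"number"},"claw":{"type":"number"}}}}},"required":["deltas"]}

```bash
mkdir -p pics; cat > h.py <<'E'
from station import *
import numpy as np, cv2
def look(c,name=None):
    im=capture(c)
    if name: cv2.imwrite('pics/'+name,im)
    return im
def T(c,s=None):
    k=calibration(c)
    if c!='wrist': return k,np.array(k['cam_to_world'])
    s=s or sense(); M=np.eye(4); M[:3,:3]=s['ee_rot']; M[:3,3]=s['tcp_pos']
    return k,M@np.array(k['hand_eye'])
def ray(c,u,v,z,s=None):
    k,M=T(c,s); d=M[:3,:3]@np.array([(u-k['cx'])/k['fx'],(v-k['cy'])/k['fy'],1]); o=M[:3,3]
    return o+d*(z-o[2])/d[2]
def proj(c,p,s=None):
    k,M=T(c,s); q=np.linalg.inv(M)@np.append(p,1)
    return k['fx']*q[0]/q[2]+k['cx'],k['fy']*q[1]/q[2]+k['cy']
E
python3 - <<'E'
from h import *
np.set_printoptions(precision=4,suppress=True)
s=sense();print(s['time_s'],s['tcp_pos'],np.array(s['ee_rot']),s['gripper_width'])
for c in('top','side'):
    look(c,c+'1.png')
    k,M=T(c);print(c,M)
    for l in('jig','left_stop','right_stop','left_push','right_push','left_notch','right_notch','lacquer_bowl','pumice1','pumice2','yellow_tape'):
        for r in recognise(l,c)[:2]:
            print(l,r['confidence'],(M@np.append(r['xyz'],1))[:3])
print(sense()['time_s'])
E
```

```text
0.0 [ 0.1724 -0.6001  0.2214] [[-0.9612 -0.2759 -0.0007]
 [-0.2759  0.9612  0.0021]
 [ 0.0001  0.0022 -1.    ]] 1.0019533634758084
top [[-0.0304 -0.9932  0.1123  0.467 ]
 [-0.9995  0.0301 -0.005   0.0266]
 [ 0.0016 -0.1124 -0.9937  0.9231]
 [ 0.      0.      0.      1.    ]]
jig 0.77 [ 0.5182 -0.029   0.0156]
jig 0.31 [ 0.5227 -0.1677  0.0693]
left_stop 0.88 [0.5493 0.1035 0.0687]
right_stop 0.73 [ 0.5237 -0.1662  0.0695]
right_stop 0.7 [ 0.3729 -0.0929  0.0342]
left_push 0.95 [0.5551 0.1011 0.0657]
right_push 0.93 [ 0.5218 -0.167   0.0709]
left_notch 0.64 [ 0.5209 -0.0266  0.0147]
right_notch 0.67 [ 0.5202 -0.028   0.0128]
lacquer_bowl 0.78 [ 0.5194 -0.038   0.0324]
pumice1 0.89 [0.3876 0.0597 0.0363]
pumice1 0.58 [ 0.3709 -0.094   0.031 ]
pumice2 0.89 [0.3876 0.0597 0.0363]
pumice2 0.58 [ 0.3709 -0.094   0.031 ]
yellow_tape 0.74 [ 0.6699 -0.0513  0.018 ]
side [[-0.915  -0.1604  0.3702  0.2286]
 [-0.4034  0.382  -0.8315  0.7394]
 [-0.0081 -0.9101 -0.4142  0.4249]
 [ 0.      0.      0.      1.    ]]
jig 0.96 [0.5064 0.0719 0.0114]
left_stop 0.75 [0.5421 0.1148 0.0534]
right_stop 0.71 [ 0.5126 -0.1591  0.058 ]
left_push 0.62 [0.5441 0.1146 0.0521]
right_push 0.66 [ 0.5117 -0.1586  0.0577]
left_notch 0.95 [0.5068 0.0709 0.0136]
left_notch 0.58 [ 0.5136 -0.1594  0.0544]
lacquer_bowl 0.6 [ 0.5223 -0.0396  0.0511]
pumice1 0.63 [ 0.3647 -0.0807  0.0254]
pumice1 0.36 [0.5431 0.1168 0.0511]
pumice2 0.63 [ 0.3647 -0.0807  0.0254]
pumice2 0.36 [0.5431 0.1168 0.0511]
yellow_tape 0.74 [ 0.6668 -0.0418  0.0109]
yellow_tape 0.51 [0.5406 0.1147 0.0508]
1.2
```

View pics/top1.png

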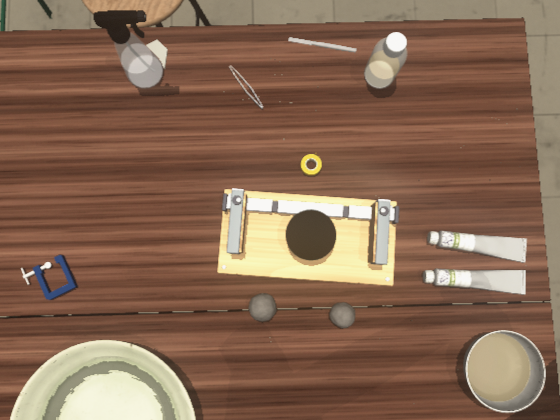

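View pics/side1.png

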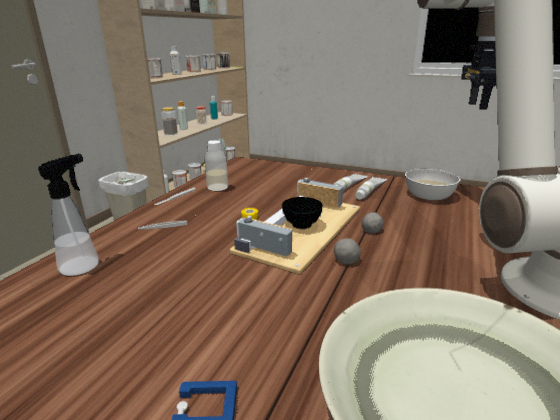

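The top view shows the board at cols 219-397, rows 190-283. The notches are near (275,207) and (346,211), the left stop is at col 236 and the right stop at col 382. The side view agrees with this. Next I'll measure the board's pose and plan a wrist view over it.

```bash
cat >> h.py <<'E'
def delta(pos,xdir):
    """tool-frame shift mm and turn rad to world pos, tool x along xdir (tool down)"""
    from scipy.spatial.transform import Rotation as Ro
    s=sense(); R=np.array(s['ee_rot']); x=np.append(np.array(xdir)/np.linalg.norm(xdir),0); z=np.array([0,0,-1.])
    G=np.column_stack([x,np.cross(z,x),z])
    return (R.T@(np.array(pos)-s['tcp_pos'])*1000).round(1),Ro.from_matrix(R.T@G).as_rotvec().round(4)
E
python3 - <<'E'
from h import *
np.set_printoptions(precision=4,suppress=True)
im=cv2.imread('pics/top1.png');hsv=cv2.cvtColor(im,cv2.COLOR_BGR2HSV)
m=cv2.inRange(hsv,(12,60,170),(30,190,255)); m[:180]=0;m[300:]=0;m[:,:200]=0;m[:,410:]=0
m=cv2.morphologyEx(m,cv2.MORPH_OPEN,np.ones((3,3)))
P=np.array([ray('top',u,v,.012)[:2] for v,u in np.argwhere(m)],np.float32)
r=cv2.minAreaRect(P*1000);print(r)
print(calibration('wrist'))
for p in [(275,207),(346,211)]: print(ray('top',*p,.032))
print(delta([.46,-.03,.36],[-.03,-1]))
E
```

```text
Traceback (most recent call last):
  File "h.py", line 13, in ray
    k,M=T(c,s); d=M[:3,:3]@np.array([(u-k['cx'])/k['fx'],(v-k['cy'])/k['fy'],1]); o=M[:3,3]
        ~^^^^^
  File "h.py", line 8, in T
    k=calibration(c)
ValueError: time passes only in moves, steps and waits
```

```bash
sed -i 's/^def T(/import functools\ncalibration=functools.cache(calibration)\ndef T(/' h.py
python3 - <<'E'
from h import *
np.set_printoptions(precision=4,suppress=True)
im=cv2.imread('pics/top1.png');hsv=cv2.cvtColor(im,cv2.COLOR_BGR2HSV)
m=cv2.inRange(hsv,(12,60,170),(30,190,255)); m[:180]=0;m[300:]=0;m[:,:200]=0;m[:,410:]=0
m=cv2.morphologyEx(m,cv2.MORPH_OPEN,np.ones((3,3)))
P=np.array([ray('top',u,v,.012)[:2] for v,u in np.argwhere(m)],np.float32)
r=cv2.minAreaRect(P*1000);print(r)
print(calibration('wrist'))
for p in [(275,207),(346,211)]: print(ray('top',*p,.032))
print(delta([.46,-.03,.36],[-.03,-1]))
E
```

```text
((522.6285400390625, -37.65997314453125), (350.22564697265625, 169.17445373535156), 84.0780258178711)
{'fx': 291.4312639881345, 'fy': 291.4312639881345, 'cx': 280.4868552432203, 'cy': 210.09147020897063, 'hand_eye': array([[-0.0002, -0.9594, -0.2822,  0.0784],
       [ 1.    ,  0.    , -0.0007, -0.0009],
       [ 0.0007, -0.2822,  0.9594, -0.1619],
       [ 0.    ,  0.    ,  0.    ,  1.    ]])}
[0.5811 0.0256 0.032 ]
[ 0.569  -0.1137  0.032 ]
(array([-433.8,  469.1, -137.5]), array([ 0.   ,  0.   , -1.261]))
```

```bash
python3 - <<'E'
from h import *
print(delta([.515,-.08,.32],[-.1,-.995]))
E
```

```text
(array([-472.8,  405.9,  -97.5]), array([ 0.    ,  0.    , -1.1909]))
```

>>> {"fn": "servo_tool", "kwargs": {
  "deltas": [
    {"tx": -30, "ty": 26, "tz": -20, "az": -0.08, "claw": 0},
    {"tx": -60, "ty": 52, "tz": -40, "az": -0.18, "claw": 0},
    {"tx": -90, "ty": 78, "tz": -60, "az": -0.29, "claw": 0},
    {"tx": -120, "ty": 103, "tz": -80, "az": -0.4, "claw": 0},
    {"tx": -150, "ty": 129, "tz": -97, "az": -0.5, "claw": 0},
    {"tx": -180, "ty": 155, "tz": -97, "az": -0.6, "claw": 0},
    {"tx": -210, "ty": 180, "tz": -97, "az": -0.7, "claw": 0},
    {"tx": -240, "ty": 206, "tz": -97, "az": -0.8, "claw": 0},
    {"tx": -270, "ty": 232, "tz": -97, "az": -0.9, "claw": 0},
    {"tx": -300, "ty": 258, "tz": -97, "az": -1.0, "claw": 0},
    {"tx": -330, "ty": 283, "tz": -97, "az": -1.1, "claw": 0},
    {"tx": -360, "ty": 309, "tz": -97, "az": -1.19, "claw": 0}
  ]
}}

```text
schema error: expected keys tx, ty, tz, ax, ay, az, claw
```

```bash
python3 - <<'E'
from h import *
print(delta([.515,-.08,.32],[-.1,-.995]))
E
```

```text
(array([-472.8,  405.9,  -97.5]), array([ 0.    ,  0.    , -1.1909]))
```

>>> {"fn": "servo_tool", "kwargs": {
  "deltas": [
    {"tx": -30, "ty": 26, "tz": -20, "ax": 0, "ay": 0, "az": -0.08, "claw": 0},
    {"tx": -60, "ty": 52, "tz": -40, "ax": 0, "ay": 0, "az": -0.18, "claw": 0},
    {"tx": -90, "ty": 78, "tz": -60, "ax": 0, "ay": 0, "az": -0.29, "claw": 0},
    {"tx": -120, "ty": 103, "tz": -80, "ax": 0, "ay": 0, "az": -0.4, "claw": 0},
    {"tx": -150, "ty": 129, "tz": -97, "ax": 0, "ay": 0, "az": -0.5, "claw": 0},
    {"tx": -180, "ty": 155, "tz": -97, "ax": 0, "ay": 0, "az": -0.6, "claw": 0},
    {"tx": -210, "ty": 180, "tz": -97, "ax": 0, "ay": 0, "az": -0.7, "claw": 0},
    {"tx": -240, "ty": 206, "tz": -97, "ax": 0, "ay": 0, "az": -0.8, "claw": 0},
    {"tx": -270, "ty": 232, "tz": -97, "ax": 0, "ay": 0, "az": -0.9, "claw": 0},
    {"tx": -300, "ty": 258, "tz": -97, "ax": 0, "ay": 0, "az": -1.0, "claw": 0},
    {"tx": -330, "ty": 283, "tz": -97, "ax": 0, "ay": 0, "az": -1.1, "claw": 0},
    {"tx": -360, "ty": 309, "tz": -97, "ax": 0, "ay": 0, "az": -1.19, "claw": 0}
  ]
}}

```text
time_s: 2.2
tcp_pos: [0.434, -0.2023, 0.3201]
ee_rot: [[-0.096, -0.995, 0.001], [-0.995, 0.096, -0.0], [0.0, -0.001, -1.0]]
wrist_force: [0.9, -0.7, -0.1]
gripper_width: 0.169
gripper_force: 0.0
```

```bash
python3 - <<'E'
from h import *
print(delta([.515,-.08,.32],[-.1,-.995]))
E
```

```text
(array([-1.295e+02, -6.900e+01,  1.000e-01]), array([-0.0012, -0.0001,  0.0044]))
```

>>> {"fn": "servo_tool", "kwargs": {
  "deltas": [
    {"tx": -35, "ty": -18, "tz": 0, "ax": 0, "ay": 0, "az": 0, "claw": 0},
    {"tx": -70, "ty": -36, "tz": 0, "ax": 0, "ay": 0, "az": 0, "claw": 0},
    {"tx": -105, "ty": -54, "tz": 0, "ax": 0, "ay": 0, "az": 0, "claw": 0},
    {"tx": -130, "ty": -69, "tz": 0, "ax": 0, "ay": 0, "az": 0, "claw": 0},
    {"tx": -130, "ty": -69, "tz": 0, "ax": 0, "ay": 0, "az": 0, "claw": 0},
    {"tx": -130, "ty": -69, "tz": 0, "ax": 0, "ay": 0, "az": 0, "claw": 0}
  ]
}}

```text
time_s: 2.7
tcp_pos: [0.5156, -0.0806, 0.3191]
ee_rot: [[-0.098, -0.995, -0.001], [-0.995, 0.098, -0.0], [0.0, 0.001, -1.0]]
wrist_force: [-0.6, -0.5, -0.7]
gripper_width: -0.0
gripper_force: 0.0
```

```bash
python3 - <<'E'
from h import *
np.set_printoptions(precision=4,suppress=True)
s=sense();print(s['time_s'],s['tcp_pos'],s['wrist_force'],s['gripper_width'])
look('wrist','w1.png');k,M=T('wrist',s)
for l in('left_stop','right_stop','right_push','left_push','lacquer_bowl'):
    for r in recognise(l,'wrist')[:2]: print(l,r['confidence'],(M@np.append(r['xyz'],1))[:3])
c=np.array([.5226,-.0377]);a=np.deg2rad(-5.9)
ex=np.array([np.cos(a),np.sin(a)]);ey=np.array([-ex[1],ex[0]])
for n,(x,y,z) in dict(c1=(-85,-175,12),c2=(85,-175,12),c3=(85,175,12),c4=(-85,175,12),n1=(55,70,32),n2=(55,-70,32)).items():
    print(n,proj('wrist',np.append(c+x/1e3*ex+y/1e3*ey,z/1e3),s))
E
```

```text
2.7 [ 0.5156 -0.0806  0.3191] [-0.6179 -0.4854 -0.7401] -0.00029717165077483207
right_stop 0.6 [ 0.522  -0.1782  0.0701]
right_push 0.89 [ 0.522  -0.1741  0.071 ]
left_push 0.37 [ 0.5065 -0.1205  0.0148]
lacquer_bowl 0.62 [ 0.5242 -0.0358  0.0345]
c1 (np.float64(335.4318795343344), np.float64(87.84378596453423))
c2 (np.float64(221.55465482432606), np.float64(87.26765970967388))
c3 (np.float64(231.61286189490687), np.float64(293.40685603707664))
c4 (np.float64(324.4214420360001), np.float64(293.6586217100547))
n1 (np.float64(245.041358084813), np.float64(244.68788095938095))
n2 (np.float64(242.30463485241978), np.float64(159.86218468302758))
```

View pics/w1.png

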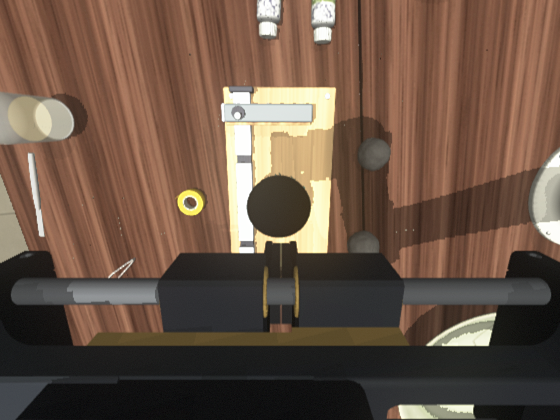

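The projected board corners and notches land on the picture within about 2 px: n2 at (244,159) and n1 at (246,245). The right stop bar covers rows 103-123. Now I'll get its outer edge and the move to stand outside it.

```bash
cat >> h.py <<'E'
c0=np.array([.5226,-.0377]);_a=np.deg2rad(-5.9)
ex=np.array([np.cos(_a),np.sin(_a)]);ey=np.array([-ex[1],ex[0]])
def B(p): d=np.array(p)[:2]-c0; return (np.array([d@ex,d@ey])*1000).round(1)
def W(x,y,z): return np.append(c0+x/1e3*ex+y/1e3*ey,z/1e3)
E
python3 - <<'E'
from h import *
s=sense()
im=cv2.imread('pics/w1.png').astype(int)
for col in (265,285,300): print(col,[tuple(im[r,col]) and int(im[r,col].sum()) for r in range(96,132)])
m=trace('right_push','wrist')[0]['mask'];
for col in (265,285,300):
    r=np.where(m[:,col])[0]; print(col,r.min(),r.max(),B(ray('wrist',col,r.min()-.5,.07,s)),B(ray('wrist',col,r.max()+.5,.07,s)))
capture('top')
for l in('left_push','right_push'):
    m=trace(l,'top')[0]['mask']
    for row in (215,225,235):
        r=np.where(m[row])[0]; print(l,row,r.min(),r.max(),B(ray('top',r.min()-.5,row,.07)),B(ray('top',r.max()+.5,row,.07)))
print(B(s['tcp_pos']),sense()['time_s'])
E
```

```text
265 [693, 692, 693, 693, 694, 696, 695, 660, 564, 650, 682, 679, 679, 679, 680, 679, 680, 680, 679, 678, 678, 680, 679, 679, 639, 488, 552, 667, 651, 642, 668, 668, 668, 668, 670, 670]
285 [701, 702, 702, 701, 701, 704, 707, 665, 549, 639, 680, 677, 676, 679, 678, 678, 679, 676, 676, 676, 676, 676, 676, 678, 638, 494, 555, 676, 669, 664, 683, 684, 683, 683, 688, 685]
300 [712, 714, 712, 712, 713, 715, 724, 677, 539, 636, 679, 679, 677, 675, 675, 677, 675, 673, 675, 675, 675, 673, 674, 676, 637, 484, 485, 593, 570, 630, 693, 692, 691, 691, 691, 691]
265 104 125 [  16.8 -151.2] [  17.3 -123.1]
285 104 125 [  -9.8 -151.2] [  -9.9 -123.1]
300 104 125 [ -29.7 -151.2] [ -30.2 -123.1]Traceback (most recent call last):
  File "<stdin>", line 10, in <module>
IndexError: list index out of range
```

```bash
python3 - <<'E'
from h import *
s=sense();print(B(s['tcp_pos']))
print(delta(W(0,-178,130),-ey),delta(W(0,-178,45),-ey))
E
```

```text
[ -3.2 -45.4]
(array([132.6,  -3. , 189.8]), array([-0.0004,  0.0001,  0.0008])) (array([132.6,  -3. , 274.8]), array([-0.0004,  0.0001,  0.0008]))
```

>>> {"fn": "servo_tool", "kwargs": {
  "deltas": [
    {"tx": 35, "ty": 0, "tz": 20, "ax": 0, "ay": 0, "az": 0, "claw": 0},
    {"tx": 70, "ty": -3, "tz": 40, "ax": 0, "ay": 0, "az": 0, "claw": 0},
    {"tx": 105, "ty": -3, "tz": 60, "ax": 0, "ay": 0, "az": 0, "claw": 0},
    {"tx": 133, "ty": -3, "tz": 90, "ax": 0, "ay": 0, "az": 0, "claw": 0},
    {"tx": 133, "ty": -3, "tz": 125, "ax": 0, "ay": 0, "az": 0, "claw": 0},
    {"tx": 133, "ty": -3, "tz": 160, "ax": 0, "ay": 0, "az": 0, "claw": 0},
    {"tx": 133, "ty": -3, "tz": 195, "ax": 0, "ay": 0, "az": 0, "claw": 0},
    {"tx": 133, "ty": -3, "tz": 225, "ax": 0, "ay": 0, "az": 0, "claw": 0},
    {"tx": 133, "ty": -3, "tz": 250, "ax": 0, "ay": 0, "az": 0, "claw": 0},
    {"tx": 133, "ty": -3, "tz": 268, "ax": 0, "ay": 0, "az": 0, "claw": 0},
    {"tx": 133, "ty": -3, "tz": 274, "ax": 0, "ay": 0, "az": 0, "claw": 0},
    {"tx": 133, "ty": -3, "tz": 274, "ax": 0, "ay": 0, "az": 0, "claw": 0}
  ]
}}

```text
time_s: 4.15
tcp_pos: [0.5035, -0.2146, 0.0441]
ee_rot: [[-0.101, -0.995, -0.004], [-0.995, 0.101, 0.0], [-0.0, 0.004, -1.0]]
wrist_force: [0.4, -0.6, 0.7]
gripper_width: 0.004
gripper_force: 0.0
```

```bash
python3 - <<'E'
from h import *
s=sense();print(B(s['tcp_pos']),s['tcp_pos'],s['wrist_force'])
look('wrist','w2.png')
for n,p in dict(p=W(0,-150.5,50),tip=s['tcp_pos'],a=W(-45,-150.5,70),b=W(75,-150.5,70)).items(): print(n,proj('wrist',p,s))
E
```

```text
[  -0.8 -177.9] [ 0.50354815 -0.21462135  0.04408473] [ 0.40482555 -0.62146     0.66611951]
p (np.float64(278.7990569247884), np.float64(304.1549142180775))
tip (np.float64(280.0503436146252), np.float64(259.32405296568515))
a (np.float64(360.351315928506), np.float64(325.49465910659944))
b (np.float64(142.29704461551117), np.float64(325.91639626887707))
```

View pics/w2.png

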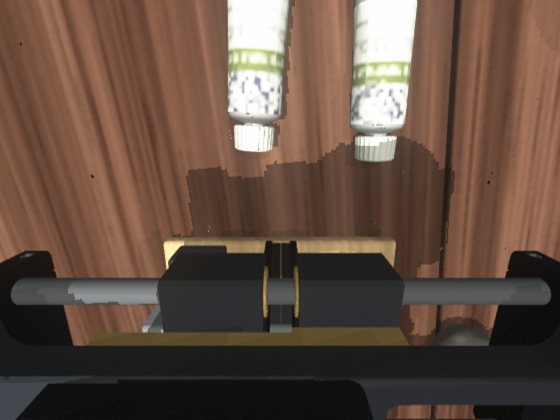

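The fingers stand over the board's end, clear of the stop, which the gripper hides. Starting the push.

>>> {"fn": "servo_tool", "kwargs": {
  "deltas": [
    {"tx": -6, "ty": 0, "tz": 0, "ax": 0, "ay": 0, "az": 0, "claw": 0},
    {"tx": -11, "ty": 0, "tz": 0, "ax": 0, "ay": 0, "az": 0, "claw": 0},
    {"tx": -14, "ty": 0, "tz": 0, "ax": 0, "ay": 0, "az": 0, "claw": 0},
    {"tx": -17, "ty": 0, "tz": 0, "ax": 0, "ay": 0, "az": 0, "claw": 0},
    {"tx": -20, "ty": 0, "tz": 0, "ax": 0, "ay": 0, "az": 0, "claw": 0},
    {"tx": -23, "ty": 0, "tz": 0, "ax": 0, "ay": 0, "az": 0, "claw": 0},
    {"tx": -26, "ty": 0, "tz": 0, "ax": 0, "ay": 0, "az": 0, "claw": 0},
    {"tx": -30, "ty": 0, "tz": 0, "ax": 0, "ay": 0, "az": 0, "claw": 0}
  ]
}}

```text
time_s: 4.87
tcp_pos: [0.5082, -0.1852, 0.0463]
ee_rot: [[-0.1, -0.995, 0.001], [-0.995, 0.1, -0.001], [0.001, -0.001, -1.0]]
wrist_force: [-0.6, -5.2, 3.7]
gripper_width: 0.002
gripper_force: 3.0
```

>>> {"fn": "servo_tool", "kwargs": {
  "deltas": [
    {"tx": -3, "ty": 0, "tz": 0, "ax": 0, "ay": 0, "az": 0, "claw": 0},
    {"tx": -7, "ty": 0, "tz": 0, "ax": 0, "ay": 0, "az": 0, "claw": 0},
    {"tx": -11, "ty": 0, "tz": 0, "ax": 0, "ay": 0, "az": 0, "claw": 0},
    {"tx": -15, "ty": 0, "tz": 0, "ax": 0, "ay": 0, "az": 0, "claw": 0},
    {"tx": -19, "ty": 0, "tz": 0, "ax": 0, "ay": 0, "az": 0, "claw": 0},
    {"tx": -23, "ty": 0, "tz": 0, "ax": 0, "ay": 0, "az": 0, "claw": 0},
    {"tx": -27, "ty": 0, "tz": 0, "ax": 0, "ay": 0, "az": 0, "claw": 0},
    {"tx": -30, "ty": 0, "tz": 0, "ax": 0, "ay": 0, "az": 0, "claw": 0},
    {"tx": -32, "ty": 0, "tz": 0, "ax": 0, "ay": 0, "az": 0, "claw": 0},
    {"tx": -32, "ty": 0, "tz": 0, "ax": 0, "ay": 0, "az": 0, "claw": 0}
  ]
}}

```text
time_s: 5.7
tcp_pos: [0.5106, -0.152, 0.0452]
ee_rot: [[-0.101, -0.995, -0.0], [-0.995, 0.101, 0.001], [-0.001, 0.001, -1.0]]
wrist_force: [0.8, 0.5, 0.2]
gripper_width: 0.007
gripper_force: 0.0
```

```bash
cat > m.py <<'E'
from h import *
import sys
s=sense();t=B(s['tcp_pos']);print('tcp',t,'F',(np.array(s['wrist_force'])[:2]@ey).round(1))
capture('top')
for l in('left_push','right_push'):
    for c in trace(l,'top')[:2]:
        q=np.argwhere(c['mask']); u,v=q[:,1].mean(),q[:,0].mean(); print(l,c['confidence'],len(q),round(u,1),round(v,1),B(ray('top',u,v,.065)))
for c in recognise('lacquer_bowl','top')[:1]: print('bowl',c['confidence'],B((T('top')[1]@np.append(c['xyz'],1))[:3]))
E
python3 m.py
```

```text
tcp [-1.000e-01 -1.149e+02] F 0.5
left_push 0.91 586 233.6 218.8 [ 19.5 144.9]
bowl 0.56 [ 28.2 149.8]
```

>>> {"fn": "servo_tool", "kwargs": {
  "deltas": [
    {"tx": -2, "ty": 0, "tz": 0, "ax": 0, "ay": 0, "az": 0, "claw": 0},
    {"tx": -4, "ty": 0, "tz": 0, "ax": 0, "ay": 0, "az": 0, "claw": 0},
    {"tx": -6, "ty": 0, "tz": 0, "ax": 0, "ay": 0, "az": 0, "claw": 0},
    {"tx": -8, "ty": 0, "tz": 0, "ax": 0, "ay": 0, "az": 0, "claw": 0},
    {"tx": -10, "ty": 0, "tz": 0, "ax": 0, "ay": 0, "az": 0, "claw": 0}
  ]
}}

```text
time_s: 6.32
tcp_pos: [0.5114, -0.1428, 0.0453]
ee_rot: [[-0.101, -0.995, -0.001], [-0.995, 0.101, -0.0], [0.0, 0.001, -1.0]]
wrist_force: [-0.1, -3.5, -2.2]
gripper_width: 0.004
gripper_force: 1.9
```

```bash
python3 - <<'E'
from h import *
s=sense();t=B(s['tcp_pos']);print('tcp',t,'F',(np.array(s['wrist_force'])[:2]@ey).round(1))
look('top')
im=capture('top');k=im[150:320,180:440];cv2.imwrite('pics/t2.png',cv2.resize(k,None,fx=3,fy=3,interpolation=cv2.INTER_CUBIC))
look('wrist','w3.png')
E
```

```text
tcp [  -0.3 -105.7] F -3.5
```

View pics/t2.png

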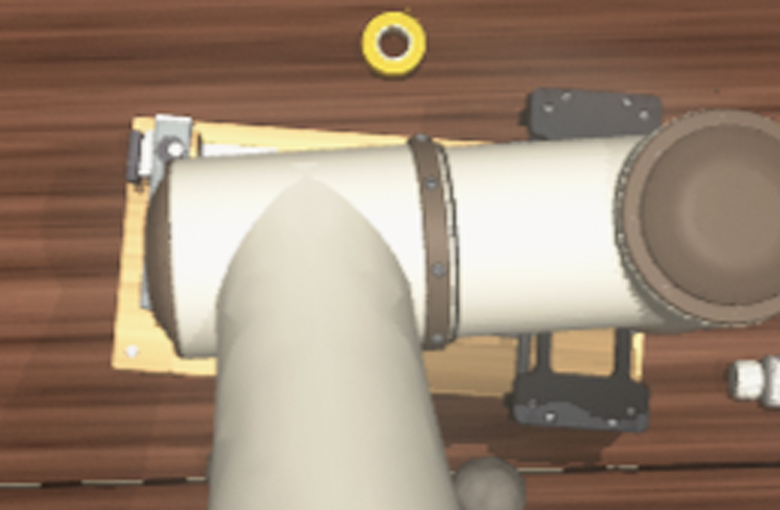

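The arm hides the right stop from the top camera, so I'll go by force. It reads 3.5 N, which is normal for sliding.

>>> {"fn": "servo_tool", "kwargs": {
  "deltas": [
    {"tx": -1, "ty": 0, "tz": 0, "ax": 0, "ay": 0, "az": 0, "claw": 0},
    {"tx": -2, "ty": 0, "tz": 0, "ax": 0, "ay": 0, "az": 0, "claw": 0},
    {"tx": -3, "ty": 0, "tz": 0, "ax": 0, "ay": 0, "az": 0, "claw": 0}
  ]
}}

```text
time_s: 6.72
tcp_pos: [0.5124, -0.1396, 0.0457]
ee_rot: [[-0.101, -0.995, 0.001], [-0.995, 0.101, 0.0], [-0.0, -0.001, -1.0]]
wrist_force: [0.2, -0.6, 0.4]
gripper_width: 0.006
gripper_force: 0.0
```

>>> {"fn": "servo_tool", "kwargs": {
  "deltas": [
    {"tx": -1, "ty": 0, "tz": 0, "ax": 0, "ay": 0, "az": 0, "claw": 0}
  ]
}}

```text
time_s: 6.8
tcp_pos: [0.5125, -0.1386, 0.0457]
ee_rot: [[-0.101, -0.995, 0.001], [-0.995, 0.101, 0.0], [-0.0, -0.001, -1.0]]
wrist_force: [-0.2, 0.2, -0.1]
gripper_width: -0.001
gripper_force: 0.0
```

>>> {"fn": "servo_tool", "kwargs": {
  "deltas": [
    {"tx": -1, "ty": 0, "tz": 0, "ax": 0, "ay": 0, "az": 0, "claw": 0}
  ]
}}

```text
time_s: 6.88
tcp_pos: [0.5125, -0.1376, 0.0456]
ee_rot: [[-0.101, -0.995, 0.0], [-0.995, 0.101, 0.0], [-0.0, -0.0, -1.0]]
wrist_force: [0.7, 0.3, -1.0]
gripper_width: 0.007
gripper_force: 0.0
```

>>> {"fn": "servo_tool", "kwargs": {
  "deltas": [
    {"tx": -1, "ty": 0, "tz": 0, "ax": 0, "ay": 0, "az": 0, "claw": 0}
  ]
}}

```text
time_s: 6.97
tcp_pos: [0.5126, -0.1367, 0.0456]
ee_rot: [[-0.101, -0.995, 0.0], [-0.995, 0.101, 0.0], [-0.0, -0.0, -1.0]]
wrist_force: [-0.3, 0.3, 0.7]
gripper_width: 0.004
gripper_force: 0.0
```

>>> {"fn": "servo_tool", "kwargs": {
  "deltas": [
    {"tx": -1, "ty": 0, "tz": 0, "ax": 0, "ay": 0, "az": 0, "claw": 0}
  ]
}}

```text
time_s: 7.05
tcp_pos: [0.5126, -0.1357, 0.0456]
ee_rot: [[-0.101, -0.995, 0.0], [-0.995, 0.101, 0.0], [-0.0, -0.0, -1.0]]
wrist_force: [0.7, 0.1, 0.1]
gripper_width: 0.004
gripper_force: 0.0
```

The force dropped to zero, which may be the click. I'll back off, rise and look.

>>> {"fn": "servo_tool", "kwargs": {
  "deltas": [
    {"tx": 8, "ty": 0, "tz": 0, "ax": 0, "ay": 0, "az": 0, "claw": 0},
    {"tx": 20, "ty": 0, "tz": 0, "ax": 0, "ay": 0, "az": 0, "claw": 0},
    {"tx": 25, "ty": 0, "tz": -30, "ax": 0, "ay": 0, "az": 0, "claw": 0},
    {"tx": 25, "ty": 0, "tz": -65, "ax": 0, "ay": 0, "az": 0, "claw": 0},
    {"tx": 25, "ty": 0, "tz": -100, "ax": 0, "ay": 0, "az": 0, "claw": 0},
    {"tx": 25, "ty": 0, "tz": -135, "ax": 0, "ay": 0, "az": 0, "claw": 0},
    {"tx": 25, "ty": 0, "tz": -170, "ax": 0, "ay": 0, "az": 0, "claw": 0},
    {"tx": 20, "ty": 0, "tz": -205, "ax": 0, "ay": 0, "az": 0, "claw": 0},
    {"tx": 0, "ty": 0, "tz": -230, "ax": 0, "ay": 0, "az": 0, "claw": 0},
    {"tx": -20, "ty": 0, "tz": -230, "ax": 0, "ay": 0, "az": 0, "claw": 0},
    {"tx": -20, "ty": 0, "tz": -230, "ax": 0, "ay": 0, "az": 0, "claw": 0}
  ]
}}

```text
time_s: 7.97
tcp_pos: [0.5154, -0.1151, 0.2777]
ee_rot: [[-0.1, -0.995, 0.005], [-0.995, 0.1, 0.001], [-0.001, -0.005, -1.0]]
wrist_force: [-0.5, 0.0, -0.6]
gripper_width: 0.003
gripper_force: 0.0
```

```bash
cat > r.py <<'E'
from h import *
import sys
s=sense();print('tcp',B(s['tcp_pos']),s['tcp_pos'],s['time_s'])
im=look('wrist',sys.argv[1])
for y in(-98,-86,-70,-58): print(y,[np.round(proj('wrist',W(x,y,70),s),1) for x in(0,-40)])
for l in('right_push','left_push'):
  for c in trace(l,'wrist')[:2]:
    m=c['mask'];q=np.argwhere(m);print(l,c['confidence'],len(q))
    for col in range(200,360,15):
        r=np.where(m[:,col])[0]
        if len(r)>3: print(col,B(ray('wrist',col,r.min()-.5,.07,s)),B(ray('wrist',col,r.max()+.5,.07,s)))
E
python3 r.py w4.png
python3 -c "
import cv2;i=cv2.imread('pics/w4.png')[60:260,180:400];cv2.imwrite('pics/w4c.png',cv2.resize(i,None,fx=3,fy=3,interpolation=cv2.INTER_NEAREST))"
```

```text
tcp [  0.8 -77.7] [ 0.51540172 -0.11510741  0.27773432] 7.9667
-98 [array([281.6, 172.1]), array([313. , 172.2])]
-86 [array([281.5, 181.4]), array([312.7, 181.5])]
-70 [array([281.5, 193.5]), array([312.2, 193.7])]
-58 [array([281.4, 202.5]), array([311.9, 202.6])]
right_push 0.88 2484
230 [ 65.8 -96. ] [ 67.4 -60.4]
245 [ 46.7 -93.5] [ 47.8 -59.1]
260 [ 27.5 -96.1] [ 28.1 -60.5]
275 [  8.3 -96.2] [  8.4 -60.6]
290 [-10.8 -96.2] [-11.2 -60.7]
305 [-29.9 -96.3] [-30.9 -59.4]
left_push 0.5 178
275 [  8.9 131. ] [  8.9 147.1]
290 [-13.6 132.7] [-13.7 143.4]
```

View pics/w4c.png

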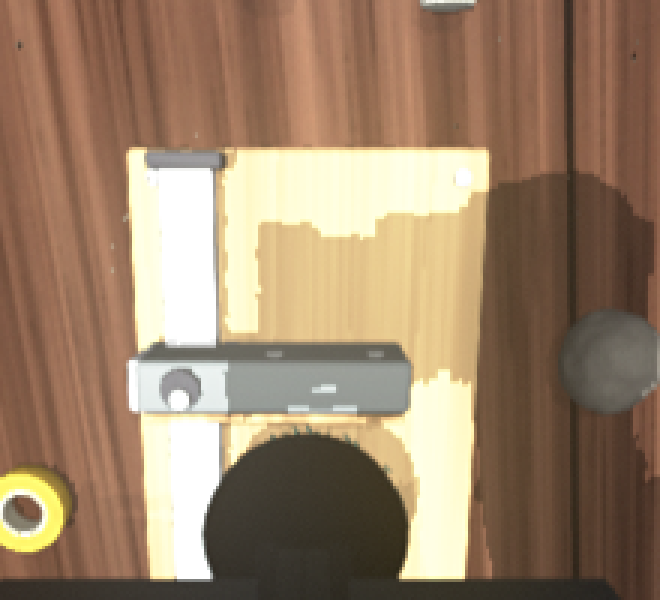

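The bar's outer top edge is at crop row ~360 (image row 180, about board y −86/−87). The stop seems seated, with a clear gap to the bowl. I'll refine that by sub-pixel edge fitting, checked against the board's own end edge.

```bash
python3 - <<'E'
from h import *
s=sense()
im=cv2.imread('pics/w4.png').astype(float).mean(2)
p=im[:,262:305].mean(1)
print([(r,int(p[r])) for r in range(104,114)]);print([(r,int(p[r])) for r in range(170,208)])
for r in (109,110,174,175,179.5,180.5): print(r,B(ray('wrist',281,r,{109:.012,110:.012,174:.018,175:.018}.get(r,.07),s)))
q=cv2.imread('pics/w4.png').astype(float).mean(2)[195:260,240:320]
E
```

```text
[(104, 127), (105, 128), (106, 128), (107, 127), (108, 129), (109, 182), (110, 227), (111, 238), (112, 241), (113, 241)]
[(170, 190), (171, 187), (172, 186), (173, 170), (174, 127), (175, 99), (176, 99), (177, 104), (178, 106), (179, 103), (180, 121), (181, 145), (182, 154), (183, 156), (184, 155), (185, 155), (186, 155), (187, 155), (188, 160), (189, 167), (190, 165), (191, 154), (192, 152), (193, 151), (194, 152), (195, 167), (196, 177), (197, 153), (198, 184), (199, 222), (200, 212), (201, 177), (202, 179), (203, 180), (204, 163), (205, 132), (206, 113), (207, 98)]
109 [  -2.  -178.7]
110 [  -2.  -177.4]
174 [ -2.2 -89.6]
175 [ -2.2 -88.1]
179.5 [ -1.9 -91.1]
180.5 [ -1.9 -89.8]
```

>>> {"fn": "servo_tool", "kwargs": {
  "deltas": [
    {"tx": -30, "ty": 0, "tz": 0, "ax": 0, "ay": 0, "az": 0, "claw": 0},
    {"tx": -65, "ty": 0, "tz": 0, "ax": 0, "ay": 0, "az": 0, "claw": 0},
    {"tx": -100, "ty": 0, "tz": 0, "ax": 0, "ay": 0, "az": 0, "claw": 0},
    {"tx": -135, "ty": 0, "tz": 0, "ax": 0, "ay": 0, "az": 0, "claw": 0},
    {"tx": -170, "ty": 0, "tz": 0, "ax": 0, "ay": 0, "az": 0, "claw": 0},
    {"tx": -205, "ty": 0, "tz": 0, "ax": 0, "ay": 0, "az": 0, "claw": 0},
    {"tx": -240, "ty": 0, "tz": 0, "ax": 0, "ay": 0, "az": 0, "claw": 0},
    {"tx": -265, "ty": 0, "tz": 10, "ax": 0, "ay": 0, "az": 0, "claw": 0},
    {"tx": -270, "ty": 0, "tz": 40, "ax": 0, "ay": 0, "az": 0, "claw": 0},
    {"tx": -270, "ty": 0, "tz": 75, "ax": 0, "ay": 0, "az": 0, "claw": 0},
    {"tx": -270, "ty": 0, "tz": 90, "ax": 0, "ay": 0, "az": 0, "claw": 0},
    {"tx": -270, "ty": 0, "tz": 90, "ax": 0, "ay": 0, "az": 0, "claw": 0}
  ]
}}

```text
time_s: 9.12
tcp_pos: [0.539, 0.1504, 0.1799]
ee_rot: [[-0.102, -0.995, -0.011], [-0.995, 0.102, -0.005], [0.006, 0.01, -1.0]]
wrist_force: [-0.0, -0.7, -0.2]
gripper_width: 0.005
gripper_force: 0.0
```

```bash
cat > f.py <<'E'
from h import *
s=sense();print('tcp',B(s['tcp_pos']),s['tcp_pos'],s['time_s'])
im=capture('top');cv2.imwrite('pics/t3.png',cv2.resize(im[150:320,180:440],None,fx=3,fy=3,interpolation=cv2.INTER_CUBIC))
for l in('left_push','right_push'):
    for c in trace(l,'top')[:2]:
        q=np.argwhere(c['mask']); u,v=q[:,1].mean(),q[:,0].mean(); print(l,c['confidence'],len(q),round(u,1),round(v,1),B(ray('top',u,v,.065)))
        for row in range(205,260,10):
            r=np.where(c['mask'][row])[0]
            if len(r): print(row,B(ray('top',r.min()-.5,row,.07)),B(ray('top',r.max()+.5,row,.07)))
print(delta(W(0,190,45),-ey))
E
python3 f.py
```

```text
tcp [ -3.  188.8] [0.53904973 0.15040917 0.17990843] 9.1167
left_push 0.69 1064 236.3 221.3 [ 15.1 139.5]
205 [ 44.4 154.3] [ 46.6 124.2]
215 [ 25.4 154.6] [ 27.7 122.7]
225 [  6.5 154.8] [  8.8 123.1]
235 [-12.4 155.1] [-10.1 123.4]
245 [-31.1 155.4] [-28.8 123.8]
right_push 0.8 1071 346.3 229.8 [ 14.1 -68.6]
205 [ 59.5 -52.5] [ 61.7 -82.6]
215 [ 40.4 -51.7] [ 42.7 -83.6]
225 [ 21.4 -50.9] [ 23.8 -82.7]
235 [  2.7 -52. ] [  5.  -83.7]
245 [-16. -53.] [-13.7 -84.7]
255 [-34.8 -50.4] [-32.4 -83.8]
right_push 0.25 2079 310.3 234.3 [ 0.7 -1.5]
215 [34.3 32.7] [ 38.9 -31. ]
225 [14.5 44.5] [ 21.  -45.3]
235 [-4.5 46.9] [  2.6 -50.1]
245 [-22.7  40. ] [-16.5 -45.6]
255 [-40.2  23.9] [-36.1 -31.8]
(array([  0.8,   0.8, 141.3]), array([-0.0014, -0.0001,  0.0014]))
```

View pics/t3.png

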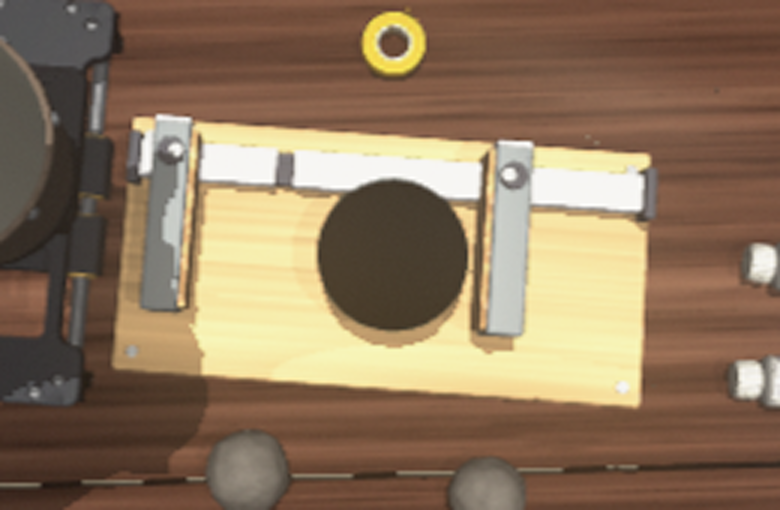

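The right stop now covers its notch, and the bowl hasn't moved. The left stop's outer face is at about +155. Next I'll descend outside it.

>>> {"fn": "servo_tool", "kwargs": {
  "deltas": [
    {"tx": 0, "ty": -1, "tz": 30, "ax": 0, "ay": 0, "az": 0, "claw": 0},
    {"tx": 0, "ty": -1, "tz": 60, "ax": 0, "ay": 0, "az": 0, "claw": 0},
    {"tx": 0, "ty": -1, "tz": 90, "ax": 0, "ay": 0, "az": 0, "claw": 0},
    {"tx": 0, "ty": -1, "tz": 115, "ax": 0, "ay": 0, "az": 0, "claw": 0},
    {"tx": 0, "ty": -1, "tz": 135, "ax": 0, "ay": 0, "az": 0, "claw": 0},
    {"tx": 0, "ty": -1, "tz": 141, "ax": 0, "ay": 0, "az": 0, "claw": 0},
    {"tx": 0, "ty": -1, "tz": 141, "ax": 0, "ay": 0, "az": 0, "claw": 0}
  ]
}}

```text
time_s: 9.85
tcp_pos: [0.5431, 0.1521, 0.0444]
ee_rot: [[-0.101, -0.995, -0.001], [-0.995, 0.101, -0.001], [0.001, 0.001, -1.0]]
wrist_force: [0.2, -0.1, 0.4]
gripper_width: 0.005
gripper_force: 0.0
```

>>> {"fn": "servo_tool", "kwargs": {
  "deltas": [
    {"tx": 5, "ty": 0, "tz": 0, "ax": 0, "ay": 0, "az": 0, "claw": 0},
    {"tx": 10, "ty": 0, "tz": 0, "ax": 0, "ay": 0, "az": 0, "claw": 0},
    {"tx": 14, "ty": 0, "tz": 0, "ax": 0, "ay": 0, "az": 0, "claw": 0},
    {"tx": 18, "ty": 0, "tz": 0, "ax": 0, "ay": 0, "az": 0, "claw": 0},
    {"tx": 21, "ty": 0, "tz": 0, "ax": 0, "ay": 0, "az": 0, "claw": 0},
    {"tx": 24, "ty": 0, "tz": 0, "ax": 0, "ay": 0, "az": 0, "claw": 0},
    {"tx": 27, "ty": 0, "tz": 0, "ax": 0, "ay": 0, "az": 0, "claw": 0},
    {"tx": 30, "ty": 0, "tz": 0, "ax": 0, "ay": 0, "az": 0, "claw": 0},
    {"tx": 33, "ty": 0, "tz": 0, "ax": 0, "ay": 0, "az": 0, "claw": 0},
    {"tx": 36, "ty": 0, "tz": 0, "ax": 0, "ay": 0, "az": 0, "claw": 0},
    {"tx": 40, "ty": 0, "tz": 0, "ax": 0, "ay": 0, "az": 0, "claw": 0}
  ]
}}

```text
time_s: 10.77
tcp_pos: [0.5393, 0.1142, 0.0449]
ee_rot: [[-0.1, -0.995, 0.002], [-0.995, 0.1, 0.002], [-0.002, -0.002, -1.0]]
wrist_force: [-2.0, 6.1, 1.6]
gripper_width: 0.008
gripper_force: 2.6
```

>>> {"fn": "servo_tool", "kwargs": {
  "deltas": [
    {"tx": 3, "ty": 0, "tz": 0, "ax": 0, "ay": 0, "az": 0, "claw": 0},
    {"tx": 7, "ty": 0, "tz": 0, "ax": 0, "ay": 0, "az": 0, "claw": 0},
    {"tx": 11, "ty": 0, "tz": 0, "ax": 0, "ay": 0, "az": 0, "claw": 0},
    {"tx": 15, "ty": 0, "tz": 0, "ax": 0, "ay": 0, "az": 0, "claw": 0},
    {"tx": 19, "ty": 0, "tz": 0, "ax": 0, "ay": 0, "az": 0, "claw": 0},
    {"tx": 23, "ty": 0, "tz": 0, "ax": 0, "ay": 0, "az": 0, "claw": 0},
    {"tx": 27, "ty": 0, "tz": 0, "ax": 0, "ay": 0, "az": 0, "claw": 0},
    {"tx": 30, "ty": 0, "tz": 0, "ax": 0, "ay": 0, "az": 0, "claw": 0}
  ]
}}

```text
time_s: 11.43
tcp_pos: [0.5362, 0.0835, 0.0449]
ee_rot: [[-0.101, -0.995, 0.001], [-0.995, 0.101, 0.001], [-0.001, -0.001, -1.0]]
wrist_force: [-1.8, 4.6, 1.6]
gripper_width: 0.01
gripper_force: 2.2
```

```bash
python3 - <<'E'
from h import *
s=sense();print('tcp',B(s['tcp_pos']),s['tcp_pos'],s['time_s'])
E
```

```text
tcp [  1. 122.] [0.53616165 0.08352816 0.04485201] 11.4333
```

>>> {"fn": "servo_tool", "kwargs": {
  "deltas": [
    {"tx": 2, "ty": 0, "tz": 0, "ax": 0, "ay": 0, "az": 0, "claw": 0},
    {"tx": 4, "ty": 0, "tz": 0, "ax": 0, "ay": 0, "az": 0, "claw": 0},
    {"tx": 6, "ty": 0, "tz": 0, "ax": 0, "ay": 0, "az": 0, "claw": 0},
    {"tx": 8, "ty": 0, "tz": 0, "ax": 0, "ay": 0, "az": 0, "claw": 0},
    {"tx": 10, "ty": 0, "tz": 0, "ax": 0, "ay": 0, "az": 0, "claw": 0},
    {"tx": 12, "ty": 0, "tz": 0, "ax": 0, "ay": 0, "az": 0, "claw": 0},
    {"tx": 14, "ty": 0, "tz": 0, "ax": 0, "ay": 0, "az": 0, "claw": 0}
  ]
}}

```text
time_s: 12.02
tcp_pos: [0.5347, 0.0688, 0.0447]
ee_rot: [[-0.101, -0.995, 0.001], [-0.995, 0.101, 0.0], [-0.0, -0.001, -1.0]]
wrist_force: [1.6, 1.7, 0.9]
gripper_width: 0.004
gripper_force: 1.4
```

>>> {"fn": "servo_tool", "kwargs": {
  "deltas": [
    {"tx": 1, "ty": 0, "tz": 0, "ax": 0, "ay": 0, "az": 0, "claw": 0},
    {"tx": 2, "ty": 0, "tz": 0, "ax": 0, "ay": 0, "az": 0, "claw": 0}
  ]
}}

```text
time_s: 12.18
tcp_pos: [0.5342, 0.0666, 0.0445]
ee_rot: [[-0.101, -0.995, -0.0], [-0.995, 0.101, -0.0], [0.0, -0.0, -1.0]]
wrist_force: [1.4, 1.4, 1.5]
gripper_width: -0.0
gripper_force: 0.9
```

>>> {"fn": "servo_tool", "kwargs": {
  "deltas": [
    {"tx": 1, "ty": 0, "tz": 0, "ax": 0, "ay": 0, "az": 0, "claw": 0}
  ]
}}

```text
time_s: 12.27
tcp_pos: [0.5338, 0.0655, 0.0444]
ee_rot: [[-0.101, -0.995, -0.001], [-0.995, 0.101, -0.0], [0.0, 0.001, -1.0]]
wrist_force: [0.2, 1.5, 0.5]
gripper_width: 0.008
gripper_force: 0.6
```

>>> {"fn": "servo_tool", "kwargs": {
  "deltas": [
    {"tx": 1, "ty": 0, "tz": 0, "ax": 0, "ay": 0, "az": 0, "claw": 0}
  ]
}}

```text
time_s: 12.35
tcp_pos: [0.5332, 0.0643, 0.0442]
ee_rot: [[-0.101, -0.995, -0.002], [-0.995, 0.101, -0.001], [0.001, 0.002, -1.0]]
wrist_force: [-1.1, 0.5, -0.4]
gripper_width: 0.008
gripper_force: 0.0
```

>>> {"fn": "servo_tool", "kwargs": {
  "deltas": [
    {"tx": 1, "ty": 0, "tz": 0, "ax": 0, "ay": 0, "az": 0, "claw": 0}
  ]
}}

```text
time_s: 12.43
tcp_pos: [0.5327, 0.0631, 0.044]
ee_rot: [[-0.101, -0.995, -0.003], [-0.995, 0.101, -0.001], [0.001, 0.002, -1.0]]
wrist_force: [-0.2, 0.1, 0.3]
gripper_width: 0.007
gripper_force: 0.0
```

>>> {"fn": "servo_tool", "kwargs": {
  "deltas": [
    {"tx": 1, "ty": 0, "tz": 0, "ax": 0, "ay": 0, "az": 0, "claw": 0}
  ]
}}

```text
time_s: 12.52
tcp_pos: [0.5327, 0.0622, 0.0441]
ee_rot: [[-0.101, -0.995, -0.002], [-0.995, 0.101, -0.001], [0.001, 0.002, -1.0]]
wrist_force: [-0.3, 0.2, -0.1]
gripper_width: 0.006
gripper_force: 0.0
```

>>> {"fn": "servo_tool", "kwargs": {
  "deltas": [
    {"tx": 1, "ty": 0, "tz": 0, "ax": 0, "ay": 0, "az": 0, "claw": 0}
  ]
}}

```text
time_s: 12.6
tcp_pos: [0.5329, 0.0614, 0.0442]
ee_rot: [[-0.101, -0.995, -0.002], [-0.995, 0.101, -0.001], [0.001, 0.001, -1.0]]
wrist_force: [-0.3, -1.1, 0.1]
gripper_width: 0.005
gripper_force: 0.0
```

It gives the same click signature at the mirrored position. Now I'll withdraw, rise and check both from the top.

>>> {"fn": "servo_tool", "kwargs": {
  "deltas": [
    {"tx": -8, "ty": 0, "tz": 0, "ax": 0, "ay": 0, "az": 0, "claw": 0},
    {"tx": -20, "ty": 0, "tz": 0, "ax": 0, "ay": 0, "az": 0, "claw": 0},
    {"tx": -35, "ty": 0, "tz": -25, "ax": 0, "ay": 0, "az": 0, "claw": 0},
    {"tx": -55, "ty": 0, "tz": -55, "ax": 0, "ay": 0, "az": 0, "claw": 0},
    {"tx": -80, "ty": 0, "tz": -85, "ax": 0, "ay": 0, "az": 0, "claw": 0},
    {"tx": -110, "ty": 0, "tz": -110, "ax": 0, "ay": 0, "az": 0, "claw": 0},
    {"tx": -140, "ty": 0, "tz": -120, "ax": 0, "ay": 0, "az": 0, "claw": 0},
    {"tx": -150, "ty": 0, "tz": -120, "ax": 0, "ay": 0, "az": 0, "claw": 0},
    {"tx": -150, "ty": 0, "tz": -120, "ax": 0, "ay": 0, "az": 0, "claw": 0}
  ]
}}

```text
time_s: 13.35
tcp_pos: [0.549, 0.2147, 0.1651]
ee_rot: [[-0.097, -0.995, 0.002], [-0.995, 0.097, 0.002], [-0.002, -0.002, -1.0]]
wrist_force: [-0.6, -0.7, -0.3]
gripper_width: 0.005
gripper_force: 0.0
```

```bash
sed -i 's/t3.png/t4.png/' f.py; python3 f.py; python3 - <<'E'
from h import *
for sg in(1,-1):
    for x in(0,-30): print(sg,x,[np.round(proj('top',W(x,sg*y,70)),1) for y in(86,62)])
im=cv2.imread('pics/top1.png')
g=capture('top').astype(int).mean(2)
for row in(222,228,234): print(row,[(c,int(g[row,c])) for c in list(range(262,290))],'\n',[(c,int(g[row,c])) for c in range(335,362)])
E
```

```text
tcp [  0.3 253.8] [0.54896364 0.21471196 0.1650722 ] 13.35
left_push 0.67 956 271.2 223.8 [15.1 73.4]
205 [49.3 86.6] [51.3 60.3]
215 [30.3 87.1] [32.4 59. ]
225 [11.4 87.5] [13.4 59.5]
235 [-7.5 88. ] [-5.5 60. ]
245 [-26.1  86.5] [-24.1  58.6]
255 [-44.7  85.1] [-43.   62.9]
right_push 0.78 1148 346.4 229.7 [ 14.4 -68.8]
205 [ 59.5 -52.5] [ 61.8 -84.4]
215 [ 40.4 -51.7] [ 42.9 -85.4]
225 [ 21.4 -50.9] [ 23.9 -84.6]
235 [  2.6 -50.1] [  5.1 -85.6]
245 [-16.1 -51.2] [-13.8 -82.8]
255 [-34.8 -50.4] [-32.4 -83.8]
(array([ 59.5,  -0.7, 118.4]), array([ 0.0024, -0.0018,  0.002 ]))
1 0 [array([263.9, 231.1]), array([276.6, 232. ])]
1 -30 [array([262.6, 247.1]), array([275.5, 248. ])]
-1 0 [array([355.6, 237.8]), array([342.8, 236.8])]
-1 -30 [array([354.7, 253.8]), array([341.9, 252.9])]
222 [(262, 207), (263, 208), (264, 182), (265, 167), (266, 199), (267, 209), (268, 209), (269, 210), (270, 209), (271, 209), (272, 209), (273, 210), (274, 209), (275, 209), (276, 190), (277, 168), (278, 197), (279, 186), (280, 141), (281, 179), (282, 206), (283, 209), (284, 209), (285, 209), (286, 208), (
[... 980 characters left out ...]
14), (359, 214), (360, 213), (361, 213)]
234 [(262, 217), (263, 194), (264, 171), (265, 197), (266, 210), (267, 210), (268, 210), (269, 210), (270, 210), (271, 209), (272, 209), (273, 209), (274, 211), (275, 194), (276, 170), (277, 202), (278, 188), (279, 142), (280, 193), (281, 216), (282, 216), (283, 216), (284, 216), (285, 167), (286, 65), (287, 64), (288, 63), (289, 63)] 
 [(335, 64), (336, 174), (337, 171), (338, 98), (339, 88), (340, 83), (341, 159), (342, 202), (343, 185), (344, 181), (345, 206), (346, 209), (347, 207), (348, 207), (349, 206), (350, 204), (351, 205), (352, 202), (353, 203), (354, 199), (355, 175), (356, 198), (357, 215), (358, 215), (359, 215), (360, 215), (361, 215)]
```

View pics/t4.png

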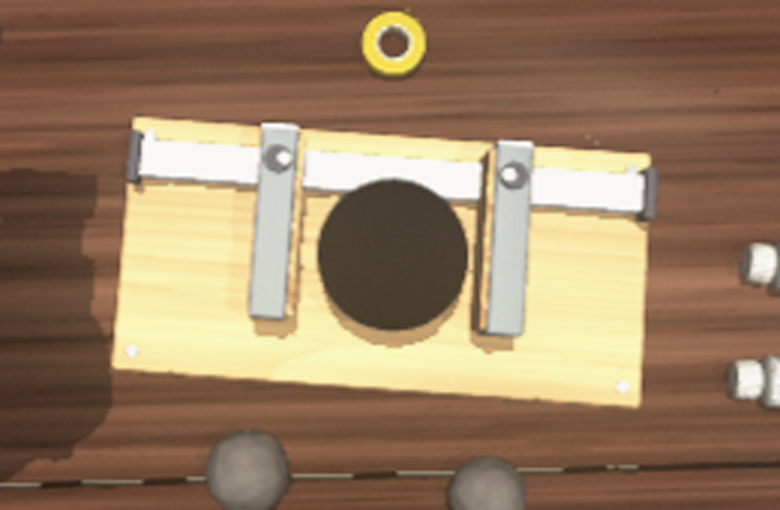

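Both bars match the projected seated positions to within 1 px: left edges at 264/276, right edges at 355/344. The bowl and bystanders haven't moved, so I'm handing the job in.

```bash
python3 -c "
from station import *
print(finish_job())"
```

```text
the job is handed in; nothing more can be done
None
```

I pushed both stops into their notches and handed the job in: each clicked by force, and the top camera showed both seated with the bowl and bystanders unmoved, though no verdict came back.

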